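# Brass bar from the stock case held down in the V-blocks

### The arm

A 7-joint arm with a two-finger parallel gripper is mounted at the origin on the work surface. World frame = base frame: x ahead of the robot, y to its left, z up, the work surface at z = 0. Lengths are in mm, angles in rad, forces in N, time in s.
With the tool pointing down it reaches from about 350 to 900 mm from the base axis. Payload 7.2 kg.
Tool frame: the origin (TCP) lies on the centre line of the jaws, within the pads' length; the fingertips stand 19 mm ahead of it and the grasp point (between the pads) is the TCP; z points along the fingers, y is the line along which they close (so a half turn about z gives the same grasp; the last joint's range is limited). The gripper opens to 88 mm and grips with 3 to 60 N. Pads are 20 mm wide; open, the fingers measure 115 mm over their backs; the gripper's body (75 mm by 178 mm) begins 61 mm behind the grasp point.
Start: joints at [1.08, 0.411, -0.013, 1.596, 0.006, 1.134, -0.082], TCP at [256.436, -569.973, 241.653] pointing down, gripper open.
Joint ranges: [-2.95, 2.95], [-0.29, 1.99], [-1.47, 1.44], [0.14, 2.54], [-1.03, 4.17], [0.13, 1.85], [-2.86, 2.86]. Speed limits (rad/s): [2.39, 2.39, 3.01, 3.01, 3.14, 3.14, 3.14].

### API

Orientations are given as a unit quaternion [w, x, y, z].
In Python, from cell import * gives the robot as it stands.
- The arm moves only by the shell command python3 -m crank 'ROWS' [FORCE]. ROWS is JSON, a list of rows, each a list of 7 numbers: the turn, a rotation vector about the tool's x, y, z in units of 6 degrees (1.0 is 6 degrees), then the shift along the tool's x, y, z in units of 40 mm (1.0 is 40 mm), then the opening, from 0 (shut) to 1 (fully open). A call has exactly 8 rows; each row is the pose to reach, as a shift and turn from the pose commanded when the call began, along the tool's axes at that moment; what a row does not reach only later rows make up. A row lasts 1/10 s, in which the tool goes at most 50 mm and 8.59 degrees, less where a joint would pass 70% of its speed; a pose out of reach is approached as far as the arm can. A call with a gripper value outside its range is refused whole. The fingers move at their own pace and stop on an object; FORCE is the grip in N (left out, the last holds). Time passes only in rows, so rows that repeat a pose let the fingers close, or fill a call up. It gives the time, the measured TCP pose, the force, the opening and the grip force at its end, in the units of the state.
- state(): the state, without advancing time (a new reading comes with each control period).
- snapshot(name): name is "side" or "top"; returns a dict with "frame" (400x640x3 uint8, blue, green, red), "range_z" (400x640 float32, mm along the optical axis (not along the pixel's ray), 0 where there is no reading), "fx", "fy", "cx", "cy" (pixels), "view" (4x4, takes a point from world to camera coordinates). Camera axes: x right, y down, z forward; pixel columns grow to the right and rows downward; lengths in mm; the calibration is good to about 2 mm. A picture is of the moment at which its call begins.
- job_done(): hands the job in; it is judged then, once.
The state is a dict: "t": time; "qpos": joint angles; "qvel": joint speeds; "tau": joint torques, N m; "tcp_pos": TCP position; "orientation": TCP orientation; "ft_force": force on the tool from outside, world axes, zero at the start; "moment": the same for the moment, N m; "finger_gap": finger opening in mm; "gripper_force": force on a finger pad.
Only numpy, scipy, OpenCV 4.12 (cv2) and the standard library are available. Lean on these libraries where they do the work, as an engineer would, in place of code of your own. Each camera call takes 0.05 s, during which the arm holds its last target. There are 200 camera calls.

### The job

Open the blue stock case by its bar handle until the lid rests back on its stop by itself, then lift the brass bar (not the aluminium one) out of the case. Lower it gently, lying along the V and centred lengthwise, into the pair of steel V-blocks, and press it straight down with about 15 newtons, so that it bears evenly on both sloping faces. Finish while still holding it pressed there: do not let go; leave the aluminium bar and everything else on the bench where it is.

Things in the scene. Friction and masses are not known exactly. Their poses are not given: they have to be found in the camera images.
- lid (a joint): hinge of the blue case's lid, rad: 0 closed, 1.95 wide open, leaning back on its stop. It turns freely: it falls shut below about 1.5 and falls back onto the stop by itself above about 1.7. The lid weighs about 0.2 kg
- lid_hinge (a point): point on the lid's hinge line, middle of the case's far upper edge, 48 mm above the bench. Axes are the lid's own: y along the hinge; with the lid shut x points from handle side to hinge side, z up. The lid is 170 mm (x, all on the -x side of the hinge) by 180 mm (y), 6 mm thick; opening turns it about +y, the handle edge rising
- lid_handle (a point): middle of the steel bar handle on the lid: a round bar 10 mm thick, 80 mm long, parallel to the hinge line (y), its centre 45 mm off the lid's outer face, 150 mm from the hinge line and 20 mm from the lid's free edge. The bar can turn between two fingers as the lid swings
- case: blue box under the lid, fixed, 170 (x) by 180 (y) by 48 mm high, walls and floor 5 mm; origin at centre of underside, x towards the hinge, z up. Two bars lie in it along x, 36 mm either side of the middle, centred 10 mm to the handle side of the case's centre and 31 mm above the bench, each on two rubber cradles near its ends; between these 64 mm is free, with 14 mm of air under the bar
- brass_bar_center (a point): centre of the brass (yellow) round bar to be moved: 24 mm diameter, 100 mm long, about 0.38 kg; x along the bar. It may lie on either side in the case
- alu_bar_center (a point): centre of the aluminium (silver-grey) round bar of the same size, to be left in the case; x along the bar
- seat (a point): where the brass bar's centre is when seated: 42 mm above the bench, mid-way between the two V-blocks; x along the V groove, z up. Fixed on a dark plate 120 (x) by 80 (y) by 12 mm; each block is 20 mm long (x), 60 wide, 43 high, centred 35 mm either side of this point: a 50 mm gap for the fingers, open down to the plate 30 mm below this point. V of 90 degrees, 36 mm wide at the top
- face_left: the two sloping V faces on the seat's +y side (origin under the middle of the V-blocks, on the bench). A sideways push through the fingers loads one side's faces and unloads the other's
- face_right: the two sloping V faces on the seat's -y side (same origin); ground and lightly oiled, so the bar slides into place on them
- scriber: red-handled scriber lying on the bench, 170 mm, to be left alone
- bowl: steel bowl, 150 mm wide, to be left alone
- pot: small white plastic pot, 60 mm wide, to be left alone
- flux: amber jar, 50 mm wide, 70 mm high, to be left alone
- mallet: hammer, 240 mm, to be left alone
- pliers: orange-handled pliers, 140 mm, to be left alone
There are look-alikes about, which are no part of the job. What is meant by the part that bears seat is not pink or turquoise, and is the larger of those in its own colour.

How it is judged:
By the outcome, as a careful person would: the job done as asked, in the order asked, and still so for the second after the job is handed in, while the arm keeps its last pose, push and grip.
It also fails if it takes over 61 s, if anything falls off the work surface, if the arm or the gripper's body presses on something with over 40 N, if the wrist force passes 120 N, or if a joint passes its speed limit or range.

## Working session

There is one attempt and no reset: what is moved stays moved. The work goes in short steps, Python scripts to look and compute and a shell command to move; the robot and the scene stay as the last step left them, time stands still between calls to the robot, and variables do not carry over. Pictures are saved under pics/ and viewed, at most 10 in all, crops included, and the job is handed in when it is done.

```bash
ls; mkdir -p pics; python3 - <<'E'
from cell import *
import cv2,numpy as np,pickle
s=state();print(s)
for n in("top","side"):
    d=snapshot(n);cv2.imwrite(f"pics/{n}0.png",d["frame"]);pickle.dump(d,open(n+"0.pkl","wb"))
    print(n,d["fx"],d["fy"],d["cx"],d["cy"],np.round(d["view"],3).tolist())
E
```

```text
pics
{'t': 0.0, 'qpos': array([ 1.07981511,  0.41189312, -0.01271543,  1.59703291,  0.00561177,
        1.13428664, -0.08220394]), 'qvel': array([-9.04854130e-05, -1.25640842e-03,  1.39021712e-04,  4.68562564e-04,
        8.32396414e-04, -4.03773447e-04, -8.83041911e-04]), 'tau': array([ 1.38986102e-04, -5.87960315e+01,  6.41681738e-01, -2.91081262e+01,
       -5.38211886e-02,  1.82331487e-02,  1.47757783e-04]), 'tcp_pos': array([ 256.20662692, -569.55937189,  240.81782049]), 'orientation': array([-7.59495073e-04,  9.77736760e-01,  2.09833747e-01, -2.25118054e-04]), 'ft_force': array([-0.37255316,  0.10486153, -0.09666343]), 'moment': array([-0.0096771 , -0.00604257, -0.01857886]), 'gripper_force': 0.0, 'finger_gap': 87.79596410871758}
top 401.1189955755373 401.1189955755373 314.55481744822004 204.95605308865737 [[-0.023, -1.0, -0.008, 52.084], [-0.991, 0.024, -0.128, 598.769], [0.128, 0.005, -0.992, 1057.844], [0.0, 0.0, 0.0, 1.0]]
side 422.84325576172574 422.84325576172574 322.542933478311 205.484866900363 [[-0.907, -0.42, -0.021, 558.867], [-0.229, 0.536, -0.813, 191.51], [0.353, -0.732, -0.582, 1049.897], [0.0, 0.0, 0.0, 1.0]]
```

View pics/top0.png

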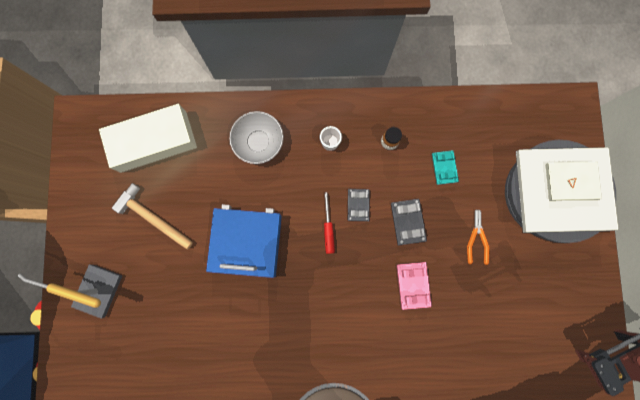

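View pics/side0.png

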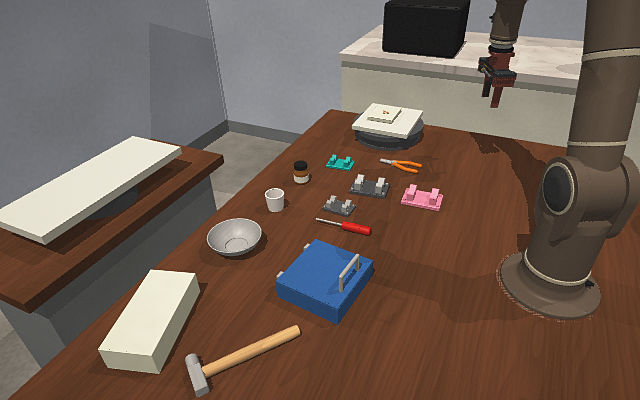

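Top view: the blue case is at (245,242), with its bar handle at (237,267) on the robot side and its hinges at (225,207) and (270,210). The V-block candidates are dark large (408,221), dark small (359,204), pink (414,286) and turquoise (445,167). The description rules out pink and turquoise, so I choose the larger dark set at (408,221). The side view shows the same layout, with this set at (370,186).

```bash
cat > h.py <<'E'
import cv2,numpy as np,pickle
from scipy.spatial.transform import Rotation as R
def cloud(d):
    v,u=np.mgrid[0:400,0:640].astype(float);z=d["range_z"]
    c=np.stack([(u-d["cx"])/d["fx"]*z,(v-d["cy"])/d["fy"]*z,z],-1)
    V=d["view"];return (c-V[:3,3])@V[:3,:3]
def ray(d,u,v,h):
    V=d["view"];o=-V[:3,:3].T@V[:3,3];r=V[:3,:3].T@np.array([(u-d["cx"])/d["fx"],(v-d["cy"])/d["fy"],1])
    return o+r*(h-o[2])/r[2]
def proj(d,p):
    c=d["view"][:3,:3]@np.asarray(p,float)+d["view"][:3,3];return d["fx"]*c[0]/c[2]+d["cx"],d["fy"]*c[1]/c[2]+d["cy"]
def rect(P):
    (c,s,a)=cv2.minAreaRect(P.astype(np.float32));return np.round(c,1),np.round(s,1),round(a,1)
def tool(s):
    q=s["orientation"];return R.from_quat([q[1],q[2],q[3],q[0]])
def delta(s,p,Rt):
    "rows units: turn and shift from state s to pose"
    T=tool(s);return np.round(np.degrees((T.inv()*Rt).as_rotvec())/6,2),np.round(T.inv().apply(np.array(p)-s["tcp_pos"])/40,2)
E
python3 - <<'E'
from h import *
d=pickle.load(open("top0.pkl","rb"));e=pickle.load(open("side0.pkl","rb"))
for n,x in(("top",d),("side",e)):
    C=cloud(x);ok=x["range_z"]>0
    hsv=cv2.cvtColor(x["frame"],cv2.COLOR_BGR2HSV)
    blue=(hsv[...,0]>100)&(hsv[...,0]<125)&(hsv[...,1]>120)&ok&(C[...,2]>30)&(C[...,0]>300)&(C[...,0]<900)
    t=blue&(C[...,2]>46)&(C[...,2]<62)
    print(n,"lid",t.sum(),np.median(C[t],0),rect(C[t][:,:2]))
    # handle: above lid
    c=np.median(C[t],0)
    h=ok&(C[...,2]>75)&(C[...,2]<115)&(np.linalg.norm(C[...,:2]-c[:2],axis=-1)<130)
    print(" handle",h.sum(),np.median(C[h],0),rect(C[h][:,:2]),np.percentile(C[h][:,2],[5,50,95]))
    # V blocks
    p=ray(d,408,221,30)
    b=ok&(C[...,2]>6)&(C[...,2]<60)&(np.linalg.norm(C[...,:2]-p[:2],axis=-1)<85)
    print(" plate",p,b.sum(),rect(C[b][:,:2]))
    q=b&(C[...,2]>36);print(" blocks",q.sum(),C[q].mean(0),rect(C[q][:,:2]),np.percentile(C[q][:,2],[5,50,95]))
# small block size
    p=ray(d,359,204,20);b=ok&(C[...,2]>6)&(C[...,2]<60)&(np.linalg.norm(C[...,:2]-p[:2],axis=-1)<60)
    print(" small",rect(C[b][:,:2]))
a=d["frame"][150:320,190:450];b=e["frame"][140:325,260:450]
a=cv2.resize(a,(780,510));cv2.imwrite("pics/crop1.png",a)
E
```

```text
top lid 4048 [505.44522278 228.57917239  55.20343133] (array([503.4, 230.8]), array([179.6, 168.8]), 83.8)
 handle 144 [439.12484688 236.77226352 103.78253095] (array([439.2, 238.4]), array([89.8,  9.8]), 83.9) [ 99.46316176 103.78253095 106.94333227]
 plate [ 550.47337014 -216.74377628   30.        ] 1246 (array([ 551.5, -207.7]), array([123.8, 136. ]), 3.0)
 blocks 185 [ 551.92444246 -220.82570062   39.42702241] (array([ 552. , -221.8]), array([89.8, 60.1]), 6.8) [36.23205932 38.93143897 44.1026305 ]
 small (array([603.5, -84.7]), array([97.5, 70.5]), 7.2)
side lid 3628 [500.66307059 246.32040161  54.29925538] (array([558.1,  62. ]), array([226.1, 591.6]), 18.7)
 handle 176 [435.85692295 246.75228025 101.8871455 ] (array([436.6, 240.5]), array([87.4, 10.4]), 83.4) [ 78.48949937 101.8871455  105.78431734]
 plate [ 550.47337014 -216.74377628   30.        ] 589 (array([ 548.3, -221.4]), array([119.5,  85.1]), 6.3)
 blocks 71 [ 546.08955496 -216.96254262   39.22198703] (array([ 547.6, -218.6]), array([89.1, 66.9]), 6.0) [36.33846711 38.80644178 43.8686233 ]
 small (array([599.1, -83.2]), array([61.7, 90. ]), 87.8)
```

View pics/crop1.png

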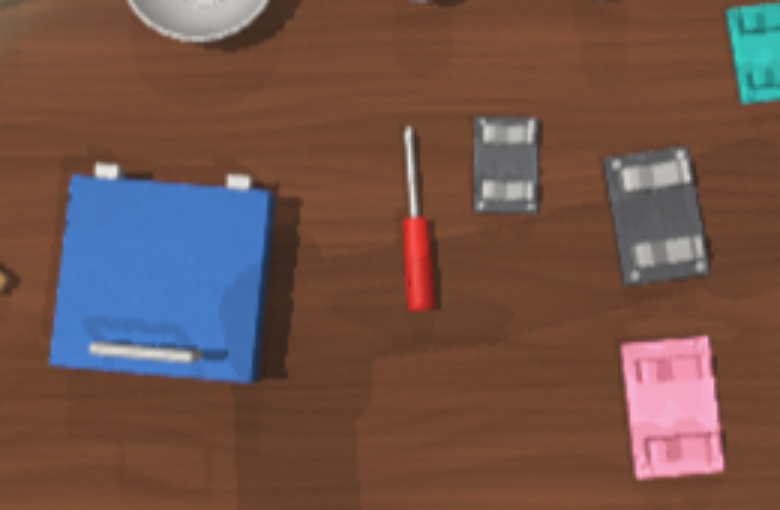

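The crop shows the larger dark plate with two pale steel blocks at crop (656,216), which is (408,221) in the full frame. It measures 120x85 mm, against about 90x62 mm for the small one, so the choice is confirmed. Next I move towards the handle.

```bash
python3 -m crank '[[0,0,-1,1,-0.7,0,1],[0,0,-2.2,2,-1.35,0,1],[0,0,-3.5,3,-2.05,0,1],[0,0,-4.8,4,-2.75,0,1],[0,0,-6,5,-3.4,0,1],[0,0,-7,6,-4.1,0,1],[0,0,-8,7,-4.8,0,1],[0,0,-8,7.7,-5.3,0,1]]' 20
python3 - <<'E'
from h import *
from cell import *
s=state();a=np.radians(-6.2);c=np.array([np.cos(a),np.sin(a),0]);z=np.array([0,0,-1.]);Rt=R.from_matrix(np.column_stack([np.cross(c,z),c,z]))
for p in([438,239.5,240],):print(s["tcp_pos"],delta(s,p,Rt))
E
```

```text
t: 0.9
tcp_pos: [451.6, -246.9, 241.6]
orientation: [-0.0, 0.806, 0.592, 0.0]
ft_force: [-0.6, 0.2, -0.6]
finger_gap: 87.9
gripper_force: 0.0
[ 451.56713138 -246.90193879  241.6221824 ] (array([ 0.  , -0.01, -1.87]), array([11.5 , -3.96,  0.05]))
```

```bash
python3 -m crank '[[0,0,-0.5,1.1,-0.4,0,1],[0,0,-1,2.2,-0.8,0,1],[0,0,-1.5,3.3,-1.15,0,1],[0,0,-1.87,4.4,-1.5,0,1],[0,0,-1.87,5.5,-1.9,0,1],[0,0,-1.87,6.6,-2.3,0,1],[0,0,-1.87,7.7,-2.65,0,1],[0,0,-1.87,8.8,-3.03,0,1]]'
python3 - <<'E'
from h import *
from cell import *
s=state();a=np.radians(-6.2);c=np.array([np.cos(a),np.sin(a),0]);z=np.array([0,0,-1.]);Rt=R.from_matrix(np.column_stack([np.cross(c,z),c,z]))
for p in([438,239.5,160],[438,239.5,97]):print(s["tcp_pos"],delta(s,p,Rt))
E
```

```text
t: 1.7
tcp_pos: [441.9, 123.5, 241.7]
orientation: [0.0, 0.747, 0.665, 0.0]
ft_force: [0.7, 0.2, -0.9]
finger_gap: 88.0
gripper_force: 0.0
[441.94513438 123.49906613 241.65963447] (array([ 0.  ,  0.  , -0.06]), array([ 2.87, -0.43,  2.04]))
[441.94513438 123.49906613 241.65963447] (array([ 0.  ,  0.  , -0.06]), array([ 2.87, -0.43,  3.62]))
```

```bash
python3 -m crank '[[0,0,-0.06,1,-0.2,0.3,1],[0,0,-0.06,2,-0.3,0.8,1],[0,0,-0.06,2.7,-0.4,1.5,1],[0,0,-0.06,2.87,-0.43,2.1,0.7],[0,0,-0.06,2.87,-0.43,2.7,0.5],[0,0,-0.06,2.87,-0.43,3.2,0.5],[0,0,-0.06,2.87,-0.43,3.6,0.5],[0,0,-0.06,2.87,-0.43,3.62,0.5]]'
python3 - <<'E'
from h import *
from cell import *
for n in("top","side"):
    d=snapshot(n);print(n,[np.round(proj(d,p)) for p in([438,239.5,99],)])
    if n=="side": u,v=map(int,proj(d,[438,239.5,99]));cv2.imwrite("pics/grip1.png",cv2.resize(d["frame"][v-90:v+60,u-90:u+110],(800,600)))
print(state()["tcp_pos"])
E
```

```text
t: 2.5
tcp_pos: [437.0, 237.1, 94.8]
orientation: [-0.001, 0.744, 0.668, -0.002]
ft_force: [0.3, 0.5, 0.0]
finger_gap: 51.6
gripper_force: 0.0
top [array([236., 267.])]
side [array([348., 266.])]
[438.14964213 237.9821923   96.81970926]
```

View pics/grip1.png

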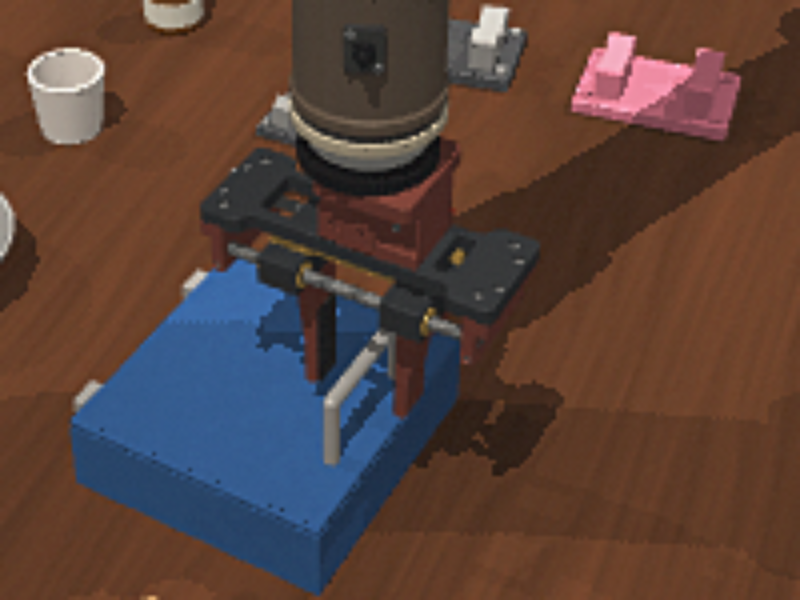

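The crop shows the two fingers at (320,330) and (408,370) on either side of the handle bar, roughly mid-length. I close now.

```bash
python3 -m crank '[[0,0,0,0,0,0,0.3],[0,0,0,0,0,0,0.15],[0,0,0,0,0,0,0.05],[0,0,0,0,0,0,0],[0,0,0,0,0,0,0],[0,0,0,0,0,0,0],[0,0,0,0,0,0,0],[0,0,0,0,0,0,0]]' 15
python3 - <<'E'
from h import *
from cell import *
s=state();T=tool(s);print(s["tcp_pos"],T.as_matrix().round(3).tolist())
z0=s["tcp_pos"][2]-48
for th in np.arange(0,1.96,.13):
    x=-150*np.cos(th)+51*np.sin(th)+150; z=150*np.sin(th)+51*np.cos(th)-51
    print(round(th,2),np.round(np.array([x,-z])/40,2))
E
```

```text
t: 3.4
tcp_pos: [436.9, 238.1, 97.0]
orientation: [-0.0, 0.744, 0.668, -0.001]
ft_force: [-6.5, -0.5, 7.8]
finger_gap: 9.6
gripper_force: 15.0
[436.93120918 238.11899266  97.00768534] [[0.107, 0.994, -0.002], [0.994, -0.107, -0.001], [-0.001, -0.002, -1.0]]
0.0 [ 0. -0.]
0.13 [ 0.2  -0.48]
0.26 [ 0.45 -0.92]
0.39 [ 0.77 -1.33]
0.52 [ 1.13 -1.69]
0.65 [ 1.54 -2.01]
0.78 [ 1.98 -2.27]
0.91 [ 2.46 -2.47]
1.04 [ 2.95 -2.6 ]
1.17 [ 3.46 -2.68]
1.3 [ 3.98 -2.68]
1.43 [ 4.49 -2.62]
1.56 [ 4.98 -2.49]
1.69 [ 5.46 -2.3 ]
1.82 [ 5.91 -2.04]
1.95 [ 6.32 -1.74]
```

```bash
python3 -m crank '[[0,0,0,0,0.08,-0.22,0],[0,0,0,0,0.2,-0.48,0],[0,0,0,0,0.45,-0.92,0],[0,0,0,0,0.77,-1.33,0],[0,0,0,0,1.13,-1.69,0],[0,0,0,0,1.54,-2.01,0],[0,0,0,0,1.75,-2.14,0],[0,0,0,0,1.98,-2.27,0]]'

```

```text
t: 4.2
tcp_pos: [517.2, 229.4, 189.6]
orientation: [0.0, 0.744, 0.668, -0.0]
ft_force: [-3.9, -0.5, 3.2]
finger_gap: 9.6
gripper_force: 15.0
```

```bash
python3 -m crank '[[0,0,0,0,0.48,-0.2,0],[0,0,0,0,0.97,-0.33,0],[0,0,0,0,1.48,-0.41,0],[0,0,0,0,2.0,-0.41,0],[0,0,0,0,2.51,-0.35,0],[0,0,0,0,3.0,-0.22,0],[0,0,0,0,3.48,-0.03,0],[0,0,0,0,3.7,0.1,0]]'
python3 -m crank '[[0,0,0,0,0.1,0.06,0],[0,0,0,0,0.2,0.12,0],[0,0,0,0,0.3,0.2,0],[0,0,0,0,0.4,0.27,0],[0,0,0,0,0.45,0.32,0],[0,0,0,0,0.45,0.32,0],[0,0,0,0,0.45,0.32,0],[0,0,0,0,0.45,0.32,0]]'
python3 - <<'E'
from h import *
from cell import *
d=snapshot("side");u,v=map(int,proj(d,[660,210,160]));cv2.imwrite("pics/lid1.png",cv2.resize(d["frame"][v-60:v+140,max(u-100,0):max(u-100,0)+266],(798,600)))
E
```

```text
t: 5.0
tcp_pos: [666.7, 212.7, 184.2]
orientation: [0.001, 0.745, 0.667, 0.001]
ft_force: [1.6, -0.6, 4.0]
finger_gap: 9.6
gripper_force: 15.0
t: 5.8
tcp_pos: [683.1, 211.0, 172.1]
orientation: [0.001, 0.744, 0.668, 0.001]
ft_force: [4.4, -1.4, 4.4]
finger_gap: 9.6
gripper_force: 15.0
```

View pics/lid1.png

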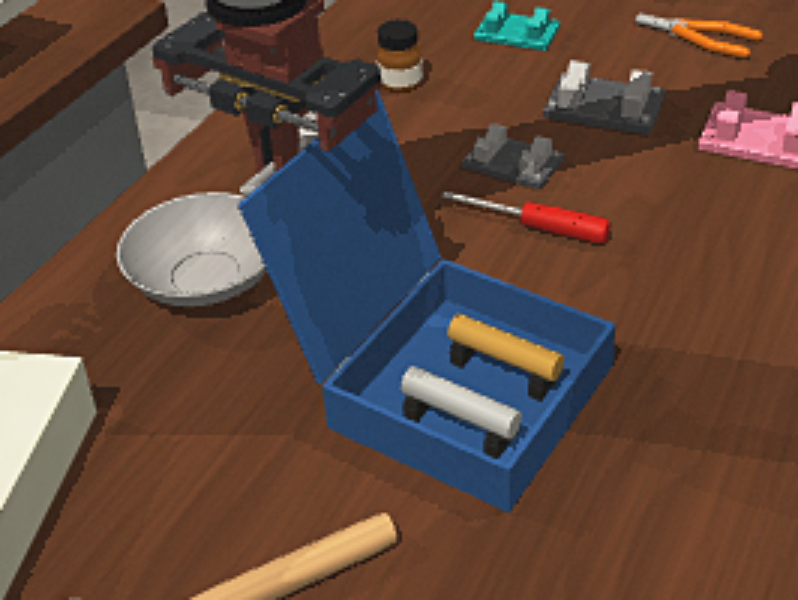

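The picture shows the lid leaning back past vertical, held by the handle. The brass bar is at (505,347), on the -y side, and the aluminium bar is at (460,400). I release and lift clear.

```bash
python3 -m crank '[[0,0,0,0,0,0,0.25],[0,0,0,0,0,0,0.35],[0,0,0,0,0,0,0.35],[0,0,0,0,0,0,0.35],[0,0,0,0,0,0,0.35],[0,0,0,0,0,-0.4,0.35],[0,0,0,0,0,-1.2,0.35],[0,0,0,0,0,-2.2,0.35]]'
python3 -m crank '[[0,0,0,0,-0.4,-0.6,0.5],[0,0,0,0,-1.2,-0.6,0.5],[0,0,0,0,-2.3,-0.6,0.6],[0,0,0,0,-3.5,-0.6,0.6],[0,0,0,-0.5,-4.7,-0.6,0.6],[0,0,0,-1,-5.8,-0.6,0.6],[0,0,0,-1.8,-6.6,-0.6,0.6],[0,0,0,-2.8,-7.2,-0.6,0.6]]'
python3 - <<'E'
from h import *
from cell import *
for n in("top","side"):
    d=snapshot(n);pickle.dump(d,open(n+"1.pkl","wb"));C=cloud(d);ok=d["range_z"]>0
    hsv=cv2.cvtColor(d["frame"],cv2.COLOR_BGR2HSV)
    near=ok&(np.abs(C[...,0]-500)<75)&(np.abs(C[...,1]-231)<75)&(C[...,2]>15)&(C[...,2]<55)
    y=near&(hsv[...,0]>12)&(hsv[...,0]<32)&(hsv[...,1]>90)
    g=near&(hsv[...,1]<60)&(hsv[...,2]>100)
    for k,m in(("brass",y),("alu",g)):
        if m.sum()<20: print(n,k,m.sum());continue
        print(n,k,m.sum(),np.median(C[m],0),rect(C[m][:,:2]),np.percentile(C[m][:,2],95))
        u,v=np.argwhere(m).mean(0)[::-1];print("   px",u,v)
    blue=(hsv[...,0]>100)&(hsv[...,0]<125)&(hsv[...,1]>120)&ok&(C[...,2]>90)&(C[...,0]>550)&(C[...,0]<800)&(C[...,1]>90)&(C[...,1]<350)
    if blue.sum()>50:
        P=C[blue];c,sv,vt=np.linalg.svd(P-P.mean(0),full_matrices=False);print(n,"lid normal",vt[2],P.mean(0))
E
```

```text
t: 6.65
tcp_pos: [681.4, 211.2, 259.3]
orientation: [-0.001, 0.744, 0.668, -0.001]
ft_force: [0.9, 0.8, 0.3]
finger_gap: 30.7
gripper_force: 0.0
t: 7.45
tcp_pos: [381.4, 132.0, 283.7]
orientation: [0.0, 0.743, 0.669, 0.0]
ft_force: [1.3, -0.6, 0.2]
finger_gap: 52.3
gripper_force: 0.0
top brass 192 [510.46717797 192.68769539  41.06776985] (array([509.3, 193.6]), array([26. , 56.9]), 87.6) 45.20006701928983
   px 257.8020833333333 239.44270833333334
top alu 308 [498.79399974 266.04663698  41.47274661] (array([494.2, 232.6]), array([95.7, 97.9]), 85.6) 46.19756632561174
   px 230.8116883116883 244.42532467532467
top lid normal [ 0.92325373 -0.09962953 -0.37104786] [629.72279952 216.30080725 154.20148878]
side brass 370 [483.21641618 202.76461166  38.90808862] (array([487.1, 199.2]), array([ 23.9, 100.4]), 85.7) 43.51942810600134
   px 336.38378378378377 269.34324324324325
side alu 383 [493.3751964  273.85841841  39.95966028] (array([492. , 244.5]), array([74.4, 99.5]), 83.3) 43.39981990729811
   px 320.56657963446474 287.14882506527414
side lid normal [-0.92297277  0.10101325  0.37137257] [627.30232034 224.26530962 150.1027168 ]
```

Lid normal gives θ = 1.95, resting on its stop. Now I go above the brass bar, turned 90°.

```bash
python3 -m crank '[[0,0,1.4,0,0,0,0.6],[0,0,2.8,0,0.2,0,0.6],[0,0,4.2,0.3,0.5,0,0.6],[0,0,5.6,0.6,1,0,0.6],[0,0,7,1,1.5,0,0.6],[0,0,8.4,1.3,1.9,0,0.6],[0,0,9.8,1.6,2.3,0,0.6],[0,0,11.2,1.6,2.4,0,0.6]]' 20
python3 - <<'E'
from h import *
from cell import *
s=state();a=np.radians(-6.2);c=np.array([np.cos(a),np.sin(a),0]);z=np.array([0,0,-1.]);Rt=R.from_matrix(np.column_stack([c,np.cross(z,c),z]))
print(s["qpos"].round(2))
for p in([488,197.5,150],):print(s["tcp_pos"],delta(s,p,Rt))
# refine plate/seat from both views: bright block tops and plate corners
for n in("top0","side0","top1","side1"):
    d=pickle.load(open(n+".pkl","rb"));C=cloud(d);ok=d["range_z"]>0
    hsv=cv2.cvtColor(d["frame"],cv2.COLOR_BGR2HSV)
    m=ok&(hsv[...,1]<70)&(C[...,2]>5)&(C[...,2]<55)&(np.linalg.norm(C[...,:2]-[549.5,-219],axis=-1)<80)
    m=cv2.morphologyEx(m.astype(np.uint8),cv2.MORPH_OPEN,np.ones((3,3)))>0
    q=m&(C[...,2]>25)
    print(n,rect(C[m][:,:2]),"blk",rect(C[q][:,:2]),q.sum())
E
```

```text
t: 8.35
tcp_pos: [487.7, 186.8, 283.5]
orientation: [-0.001, 0.99, 0.142, 0.0]
ft_force: [0.1, 0.6, 0.1]
finger_gap: 52.8
gripper_force: 0.0
[ 0.04  0.26 -0.6   1.76  0.15  1.17 -1.89]
[487.73831918 186.75143191 283.48822311] (array([-0.02, -0.01,  3.76]), array([ 0.08, -0.25,  3.34]))
top0 (array([ 551.9, -222.2]), array([119.4,  81.6]), 7.3) blk (array([ 551.8, -221.7]), array([89.9, 61. ]), 7.3) 335
side0 (array([ 548.3, -221.4]), array([119.5,  85.1]), 6.3) blk (array([ 548. , -218.9]), array([93.2, 62.2]), 2.4) 170
top1 (array([ 551.7, -221.8]), array([118.7,  80.8]), 6.7) blk (array([ 552.1, -221.9]), array([90.3, 60.3]), 7.1) 337
side1 (array([ 548.8, -221.8]), array([119.7,  89.9]), 7.1) blk (array([ 548.4, -222.9]), array([92.9, 68.7]), 3.7) 119
```

```bash
python3 -m crank '[[0,0,1.2,0,0,0.6,0.6],[0,0,2.5,0.08,-0.2,1.5,0.6],[0,0,3.76,0.08,-0.25,2.5,0.6],[0,0,3.76,0.08,-0.25,3.2,0.6],[0,0,3.76,0.08,-0.25,3.34,0.6],[0,0,3.76,0.08,-0.25,3.34,0.6],[0,0,3.76,0.08,-0.25,3.34,0.6],[0,0,3.76,0.08,-0.25,3.34,0.6]]'
python3 - <<'E'
from h import *
from cell import *
s=state();a=np.radians(-6.2);c=np.array([np.cos(a),np.sin(a),0]);z=np.array([0,0,-1.]);Rt=R.from_matrix(np.column_stack([c,np.cross(z,c),z]))
for p in([488,197.5,32],):print(s["tcp_pos"],delta(s,p,Rt),s["ft_force"])
d=snapshot("side");print(proj(d,[488,197.5,31]),proj(d,s["tcp_pos"]));u,v=map(int,proj(d,[488,197.5,60]));cv2.imwrite("pics/pre.png",cv2.resize(d["frame"][v-75:v+75,u-100:u+100],(800,600),interpolation=cv2.INTER_CUBIC))
E
```

```text
t: 9.15
tcp_pos: [487.4, 195.5, 151.0]
orientation: [-0.001, 0.999, -0.052, 0.001]
ft_force: [-0.0, 0.0, -0.2]
finger_gap: 52.6
gripper_force: 0.0
[487.41911773 195.48550263 151.04158965] (array([-0.01, -0.03,  0.04]), array([ 0.  , -0.05,  2.98])) [-0.04686389  0.002834   -0.15756487]
(np.float64(335.51719917908673), np.float64(269.5218782787845)) (np.float64(335.90264575556273), np.float64(231.92327720409233))
```

View pics/pre.png

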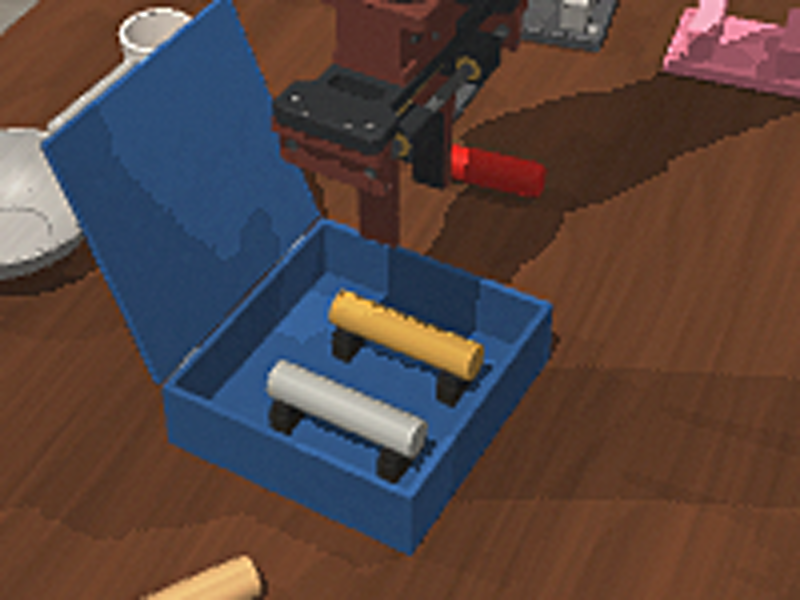

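The crop shows the brass bar centred at about (405,335), with the gripper above it and the lid back. I descend and grip.

```bash
python3 -m crank '[[0,0,0,0,-0.05,0.6,0.6],[0,0,0,0,-0.05,1.3,0.6],[0,0,0,0,-0.05,2,0.6],[0,0,0,0,-0.05,2.5,0.6],[0,0,0,0,-0.05,2.8,0.6],[0,0,0,0,-0.05,2.98,0.6],[0,0,0,0,-0.05,2.98,0.6],[0,0,0,0,-0.05,2.98,0.5]]'
python3 -m crank '[[0,0,0,0,0,0,0.4],[0,0,0,0,0,0,0.35],[0,0,0,0,0,0,0.3],[0,0,0,0,0,0,0.25],[0,0,0,0,0,0,0.2],[0,0,0,0,0,0,0.2],[0,0,0,0,0,0,0.2],[0,0,0,0,0,0,0.2]]' 35
```

```text
t: 10.0
tcp_pos: [487.1, 197.3, 30.9]
orientation: [-0.0, 0.999, -0.052, 0.001]
ft_force: [0.5, 0.9, 0.0]
finger_gap: 48.0
gripper_force: 0.0
t: 10.8
tcp_pos: [486.7, 196.7, 30.3]
orientation: [0.0, 0.999, -0.052, 0.0]
ft_force: [-0.4, -2.3, 5.0]
finger_gap: 23.4
gripper_force: 35.0
```

```bash
python3 -m crank '[[0,0,0,0,0,-0.2,0.1],[0,0,0,0,0,-0.6,0.1],[0,0,0,0,0,-1.2,0.1],[0,0,0,0,0,-1.8,0.1],[0,0,0,0,0,-2.5,0.1],[0,0,0,0,0,-3.1,0.1],[0,0,0,0,0,-3.3,0.1],[0,0,0,0,0,-3.3,0.1]]'
python3 - <<'E'
from h import *
from cell import *
s=state();a=np.radians(7);c=np.array([np.cos(a),np.sin(a),0]);z=np.array([0,0,-1.]);Rt=R.from_matrix(np.column_stack([c,np.cross(z,c),z]))
print(s["tcp_pos"],s["ft_force"],s["finger_gap"],delta(s,[549,-221.5,160],Rt))
E
```

```text
t: 11.6
tcp_pos: [486.8, 197.2, 162.8]
orientation: [-0.0, 0.999, -0.052, 0.001]
ft_force: [1.1, 0.3, -3.5]
finger_gap: 23.4
gripper_force: 35.0
[486.84444874 197.22874874 162.7908663 ] [ 1.08501845  0.26473049 -3.52174576] 23.414133137090175 (array([-0.01, -0.02, -2.16]), array([ 2.63, 10.25,  0.07]))
```

```bash
python3 -m crank '[[0,0,0,0.1,0.3,0,0.1],[0,0,-0.2,0.2,0.8,0,0.1],[0,0,-0.5,0.4,1.5,0,0.1],[0,0,-0.7,0.6,2.3,0,0.1],[0,0,-0.9,0.8,3.1,0,0.1],[0,0,-1.2,1.1,4,0,0.1],[0,0,-1.4,1.3,4.9,0,0.1],[0,0,-1.5,1.5,5.8,0,0.1]]'
python3 - <<'E'
from h import *
from cell import *
s=state();a=np.radians(7);c=np.array([np.cos(a),np.sin(a),0]);z=np.array([0,0,-1.]);Rt=R.from_matrix(np.column_stack([c,np.cross(z,c),z]))
print(delta(s,[549,-221.5,160],Rt))
E
```

```text
t: 12.4
tcp_pos: [521.0, -42.6, 160.3]
orientation: [-0.0, 1.0, 0.027, -0.001]
ft_force: [0.6, -0.1, -3.4]
finger_gap: 23.3
gripper_force: 35.0
(array([-0.  ,  0.03, -0.66]), array([0.46, 4.5 , 0.01]))
```

```bash
python3 -m crank '[[0,0,-0.1,0.1,0.8,0,0.1],[0,0,-0.2,0.2,1.6,0,0.1],[0,0,-0.4,0.3,2.4,0,0.1],[0,0,-0.6,0.4,3.2,0.2,0.1],[0,0,-0.66,0.46,3.9,0.5,0.1],[0,0,-0.66,0.46,4.3,0.9,0.1],[0,0,-0.66,0.46,4.5,1.2,0.1],[0,0,-0.66,0.46,4.5,1.3,0.1]]'
python3 -m crank '[[0,0,0,0,0,0,0.1],[0,0,0,0,0,0,0.1],[0,0,0,0,0,0,0.1],[0,0,0,0,0,0,0.1],[0,0,0,0,0,0,0.1],[0,0,0,0,0,0,0.1],[0,0,0,0,0,0,0.1],[0,0,0,0,0,0,0.1]]'
python3 - <<'E'
from h import *
from cell import *
s=state();t=s["tcp_pos"];print(t,s["ft_force"],s["moment"])
for n in("top","side"):
    d=snapshot(n);pickle.dump(d,open(n+"2.pkl","wb"));C=cloud(d);ok=d["range_z"]>0
    hsv=cv2.cvtColor(d["frame"],cv2.COLOR_BGR2HSV)
    y=ok&(hsv[...,0]>12)&(hsv[...,0]<32)&(hsv[...,1]>90)&(np.linalg.norm(C-t,axis=-1)<70)
    P=C[y]-t;print(n,"brass",y.sum(),rect(P[:,:2]),np.percentile(P[:,2],[5,95]))
    a=tool(s).as_matrix()[:,0];l=P@a;print("  along bar",np.percentile(l,[0,1,99,100]).round(1))
    for k in(-50,50):print("  expected end px",np.round(proj(d,t+k*a),1))
    print("  px cols",np.argwhere(y).min(0)[::-1],np.argwhere(y).max(0)[::-1])
    u,v=map(int,proj(d,t-[0,0,40]));im=d["frame"][v-60:v+60,u-65:u+65]
    cv2.imwrite(f"pics/hov_{n}.png",cv2.resize(im,(390,360),interpolation=cv2.INTER_CUBIC))
cv2.imwrite("pics/hov.png",np.hstack([cv2.imread("pics/hov_top.png"),cv2.imread("pics/hov_side.png")]))
E
```

```text
t: 13.2
tcp_pos: [548.3, -219.0, 107.2]
orientation: [-0.001, 0.998, 0.06, -0.002]
ft_force: [0.2, 0.4, -2.7]
finger_gap: 23.4
gripper_force: 35.0
t: 14.0
tcp_pos: [550.0, -218.8, 110.1]
orientation: [0.0, 0.998, 0.061, 0.0]
ft_force: [-0.1, -0.7, -3.5]
finger_gap: 23.3
gripper_force: 35.0
[ 550.02583278 -218.82607878  110.0745795 ] [-0.05403478 -0.67180505 -3.53566953] [ 0.06224221  0.01690734 -0.05337419]
top brass 87 (array([3. , 2.1]), array([100.,  22.]), 7.5) [ 2.93650108 14.3919785 ]
  along bar [-46.7 -46.6  53.3  53.3]
  expected end px [419.4 237.9]
  expected end px [412.4 199.1]
  px cols [408 197] [423 237]
side brass 186 (array([-1.1,  7.9]), array([100.2,  26.7]), 9.4) [-6.34338131 11.97492894]
  along bar [-50.2 -49.9  49.1  50.2]
  expected end px [385.3 163.1]
  expected end px [354.4 158.8]
  px cols [354 156] [385 166]
```

View pics/hov.png

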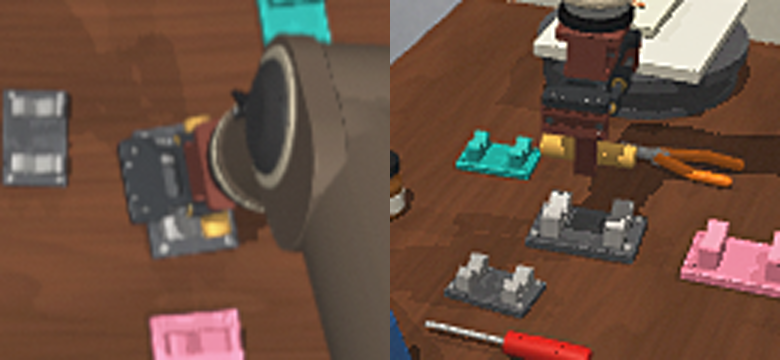

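The picture shows the bar gripped near mid-length and level, directly above the chosen V-blocks. In the top view (left half) the block shows at (190,230); in the side view (right half) the bar is at (588,150) above the blocks at (585,220). Comparing with the gripped bar, the top view reads about 3 mm high in x, so the seat is at about (548.7, -221.3), yaw 7°.

```bash
python3 -m crank '[[0,0,0,-0.02,0.02,0.2,0.1],[0,0,0,-0.04,0.06,0.5,0.1],[0,0,0,-0.04,0.06,0.8,0.1],[0,0,0,-0.04,0.06,1.1,0.1],[0,0,0,-0.04,0.06,1.3,0.1],[0,0,0,-0.04,0.06,1.4,0.1],[0,0,0,-0.04,0.06,1.45,0.1],[0,0,0,-0.04,0.06,1.45,0.1]]'
python3 -m crank '[[0,0,0,0,0,0.02,0.1],[0,0,0,0,0,0.04,0.1],[0,0,0,0,0,0.06,0.1],[0,0,0,0,0,0.08,0.1],[0,0,0,0,0,0.1,0.1],[0,0,0,0,0,0.12,0.1],[0,0,0,0,0,0.12,0.1],[0,0,0,0,0,0.12,0.1]]'
python3 -c "
from cell import *
s=state();print(s['tcp_pos'],s['ft_force'],s['moment'])"
```

```text
t: 14.9
tcp_pos: [548.9, -221.3, 52.0]
orientation: [-0.0, 0.998, 0.061, 0.0]
ft_force: [-0.2, 0.5, -2.8]
finger_gap: 23.1
gripper_force: 35.0
t: 15.7
tcp_pos: [548.8, -221.3, 47.2]
orientation: [-0.0, 0.998, 0.061, -0.0]
ft_force: [0.2, -0.1, -2.7]
finger_gap: 23.3
gripper_force: 35.0
[ 548.76018551 -221.3243121    47.21017431] [ 0.16962251 -0.10402506 -2.73390015] [ 0.01804477 -0.00995277  0.00885557]
```

```bash
python3 -m crank '[[0,0,0,0,0,0.015,0.1],[0,0,0,0,0,0.03,0.1],[0,0,0,0,0,0.045,0.1],[0,0,0,0,0,0.06,0.1],[0,0,0,0,0,0.075,0.1],[0,0,0,0,0,0.09,0.1],[0,0,0,0,0,0.09,0.1],[0,0,0,0,0,0.09,0.1]]'
python3 -c "
from cell import *
s=state();print(s['tcp_pos'],s['ft_force'],s['moment'])"
```

```text
t: 16.5
tcp_pos: [548.7, -221.3, 43.6]
orientation: [-0.0, 0.998, 0.061, -0.0]
ft_force: [-0.3, 0.0, -2.4]
finger_gap: 23.1
gripper_force: 35.0
[ 548.74447717 -221.34930146   43.6289094 ] [-0.34659007  0.02313109 -2.36058458] [-0.04394121 -0.01389574  0.03138437]
```

```bash
python3 -m crank '[[0,0,0,0,0,0.01,0.1],[0,0,0,0,0,0.02,0.1],[0,0,0,0,0,0.03,0.1],[0,0,0,0,0,0.04,0.1],[0,0,0,0,0,0.05,0.1],[0,0,0,0,0,0.05,0.1],[0,0,0,0,0,0.05,0.1],[0,0,0,0,0,0.05,0.1]]'
python3 -c "
from cell import *
s=state();print(s['tcp_pos'],s['ft_force'],s['moment'])"
```

```text
t: 17.3
tcp_pos: [549.1, -222.2, 42.0]
orientation: [0.001, 0.998, 0.061, 0.0]
ft_force: [1.0, -5.9, 1.4]
finger_gap: 23.1
gripper_force: 35.0
[ 549.13805936 -222.15620047   42.01698914] [ 1.04367402 -5.85528628  1.35943224] [-1.01541318 -0.15346    -0.01394562]
```

```bash
python3 -m crank '[[0,0,0,0,0.01,0,0.1],[0,0,0,0,0.02,0,0.1],[0,0,0,0,0.03,0,0.1],[0,0,0,0,0.04,0,0.1],[0,0,0,0,0.04,0.01,0.1],[0,0,0,0,0.04,0.02,0.1],[0,0,0,0,0.04,0.03,0.1],[0,0,0,0,0.04,0.03,0.1]]'
python3 -c "
from cell import *
s=state();print(s['tcp_pos'],s['ft_force'],s['moment'])"
```

```text
t: 18.1
tcp_pos: [549.0, -222.9, 41.3]
orientation: [0.0, 0.998, 0.061, 0.0]
ft_force: [-1.7, -1.8, 10.4]
finger_gap: 23.2
gripper_force: 35.0
[ 549.00092798 -222.85257094   41.27672384] [-1.73335988 -1.82050127 10.40129026] [-0.47687453  0.50973263 -0.03106514]
```

```bash
python3 -m crank '[[0,0,0,0,0.006,0,0.1],[0,0,0,0,0.006,0.004,0.1],[0,0,0,0,0.006,0.006,0.1],[0,0,0,0,0.006,0.006,0.1],[0,0,0,0,0.006,0.006,0.1],[0,0,0,0,0.006,0.006,0.1],[0,0,0,0,0.006,0.006,0.1],[0,0,0,0,0.006,0.006,0.1]]'
cat > st.py <<'E'
from h import *
from cell import *
L=[]
for i in range(6):
    snapshot("top");s=state();L.append(np.r_[s["tcp_pos"],s["ft_force"],s["moment"]])
m=np.mean(L,0);T=tool(s).as_matrix();print(s["t"],m.round(2),np.std(L,0).round(2));F=m[3:6];M=m[6:]
print("tool-frame F",(T.T@F).round(2),"axis tilt z of bar",T[2,0].round(4),T[2,1].round(4),"rx",(-(M[1]+.173*F[0])/F[2]).round(4))
E
python3 st.py
```

```text
t: 18.9
tcp_pos: [549.0, -222.9, 41.3]
orientation: [0.0, 0.998, 0.061, 0.0]
ft_force: [-3.2, -1.6, 13.1]
finger_gap: 23.4
gripper_force: 35.0
19.2 [ 5.4901e+02 -2.2288e+02  4.1240e+01 -3.3800e+00 -1.4800e+00  1.2440e+01
 -3.1000e-01  6.6000e-01 -5.0000e-02] [0.01 0.01 0.01 0.38 0.61 0.69 0.03 0.03 0.04]
tool-frame F [ -3.54   1.06 -12.44] axis tilt z of bar 0.0 0.0002 rx -0.006
```

```bash
python3 -m crank '[[0,0,0,-0.005,0.004,0.002,0.1],[0,0,0,-0.01,0.004,0.004,0.1],[0,0,0,-0.01,0.004,0.005,0.1],[0,0,0,-0.01,0.004,0.005,0.1],[0,0,0,-0.01,0.004,0.005,0.1],[0,0,0,-0.01,0.004,0.005,0.1],[0,0,0,-0.01,0.004,0.005,0.1],[0,0,0,-0.01,0.004,0.005,0.1]]'; python3 st.py
```

```text
t: 20.0
tcp_pos: [549.0, -222.9, 41.2]
orientation: [0.0, 0.998, 0.061, 0.0]
ft_force: [-3.1, -0.8, 13.6]
finger_gap: 23.4
gripper_force: 35.0
20.3 [ 5.4900e+02 -2.2288e+02  4.1230e+01 -2.6200e+00 -1.0100e+00  1.3150e+01
 -2.2000e-01  5.7000e-01 -7.0000e-02] [0.01 0.01 0.01 0.72 0.51 0.41 0.02 0.02 0.03]
tool-frame F [ -2.71   0.69 -13.15] axis tilt z of bar 0.0007 0.0002 rx -0.0086
```

```bash
python3 -m crank '[[0,0,0,-0.01,0.003,0.002,0.1],[0,0,0,-0.02,0.004,0.004,0.1],[0,0,0,-0.025,0.004,0.005,0.1],[0,0,0,-0.025,0.004,0.005,0.1],[0,0,0,-0.025,0.004,0.005,0.1],[0,0,0,-0.025,0.004,0.005,0.1],[0,0,0,-0.025,0.004,0.005,0.1],[0,0,0,-0.025,0.004,0.005,0.1]]'; python3 st.py
python3 - <<'E'
from h import *
from cell import *
s=state();t=s["tcp_pos"];a=tool(s).as_matrix()[:,0];ims=[]
for n in("top","side"):
    d=snapshot(n);C=cloud(d);ok=d["range_z"]>0
    hsv=cv2.cvtColor(d["frame"],cv2.COLOR_BGR2HSV);near=ok&(np.linalg.norm(C-t,axis=-1)<95)
    y=near&(hsv[...,0]>12)&(hsv[...,0]<32)&(hsv[...,1]>90)&(C[...,2]>25)
    l=(C[y]-t)@a;print(n,"brass along",np.percentile(l,[0,2,98,100]).round(1))
    g=near&(hsv[...,1]<70)&(C[...,2]>16)&(C[...,2]<48)&(np.abs((C-t)@a)<55)&~y
    l=(C[g]-t)@a;print(n,"blocks along",np.percentile(l,[0,2,98,100]).round(1))
    g=near&(hsv[...,1]<70)&(C[...,2]>6)&(C[...,2]<48)
    l=(C[g]-t)@a;print(n,"plate along",np.percentile(l,[0,2,98,100]).round(1))
    if n=="side":
        u,v=map(int,proj(d,t));cv2.imwrite("pics/seat.png",cv2.resize(d["frame"][v-36:v+36,u-48:u+48],(800,600),interpolation=cv2.INTER_CUBIC))
E
```

```text
t: 21.1
tcp_pos: [549.0, -222.9, 41.3]
orientation: [0.0, 0.998, 0.061, 0.001]
ft_force: [-0.7, -0.1, 11.7]
finger_gap: 23.2
gripper_force: 35.0
21.4 [ 5.4897e+02 -2.2290e+02  4.1230e+01 -2.0000e-01 -8.1000e-01  1.2350e+01
 -1.2000e-01  9.0000e-02 -6.0000e-02] [0.01 0.01 0.01 0.43 0.48 0.39 0.03 0.02 0.03]
tool-frame F [ -0.27   0.78 -12.35] axis tilt z of bar 0.0025 0.0003 rx -0.0042
top brass along [-46.5 -45.8  51.8  52.4]
top blocks along [-52.1 -49.9  50.9  54.7]
top plate along [-56.7 -55.9  61.5  62.4]
side brass along [-50.  -49.4  49.   49.8]
side blocks along [-52.7 -45.3  44.5  46. ]
side plate along [-60.5 -58.5  56.5  58.9]
```

View pics/seat.png

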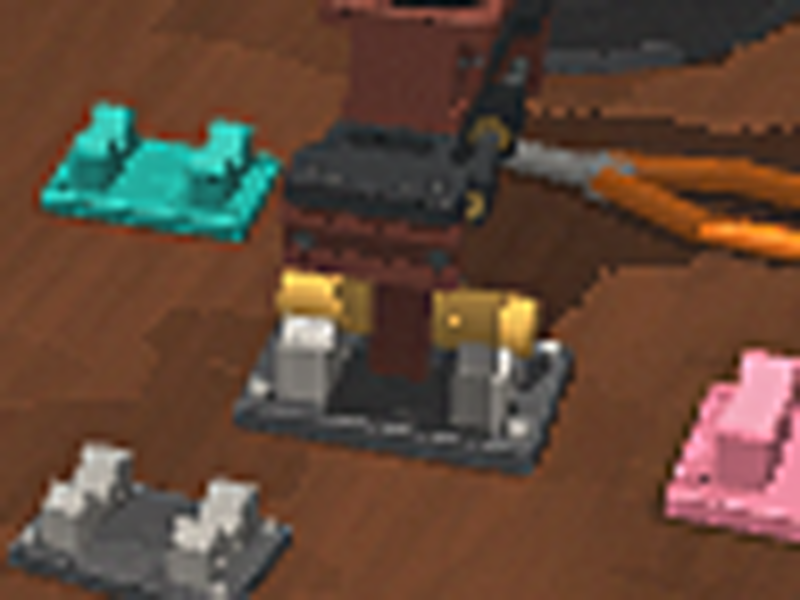

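The crop shows the brass bar lying across both blocks at (305,330) and (490,350), with equal overhang: the brass centre is within 1 mm of the plate centre in both views. Last trim of the push and sideways force.

```bash
python3 -m crank '[[0,0,0,0,0.003,0.003,0.1],[0,0,0,0,0.006,0.006,0.1],[0,0,0,0,0.008,0.01,0.1],[0,0,0,0,0.008,0.012,0.1],[0,0,0,0,0.008,0.012,0.1],[0,0,0,0,0.008,0.012,0.1],[0,0,0,0,0.008,0.012,0.1],[0,0,0,0,0.008,0.012,0.1]]'; python3 st.py
```

```text
t: 22.3
tcp_pos: [549.0, -222.9, 41.2]
orientation: [-0.0, 0.998, 0.062, 0.001]
ft_force: [-2.6, 0.3, 15.8]
finger_gap: 23.2
gripper_force: 35.0
22.6 [ 5.4900e+02 -2.2291e+02  4.1210e+01 -1.8900e+00  6.7000e-01  1.7000e+01
  1.6000e-01  4.6000e-01 -9.0000e-02] [0.01 0.02 0.01 0.68 0.36 0.61 0.02 0.04 0.02]
tool-frame F [ -1.75  -0.89 -17.01] axis tilt z of bar 0.0024 0.0001 rx -0.0078
```

```bash
python3 -m crank '[[0,0,0,-0.003,-0.002,-0.003,0.1],[0,0,0,-0.006,-0.004,-0.006,0.1],[0,0,0,-0.008,-0.004,-0.006,0.1],[0,0,0,-0.008,-0.004,-0.006,0.1],[0,0,0,-0.008,-0.004,-0.006,0.1],[0,0,0,-0.008,-0.004,-0.006,0.1],[0,0,0,-0.008,-0.004,-0.006,0.1],[0,0,0,-0.008,-0.004,-0.006,0.1]]'; python3 st.py
```

```text
t: 23.4
tcp_pos: [549.0, -222.9, 41.2]
orientation: [0.0, 0.998, 0.062, 0.002]
ft_force: [-0.3, 0.5, 14.2]
finger_gap: 23.6
gripper_force: 35.0
23.7 [ 5.4897e+02 -2.2291e+02  4.1230e+01 -1.0000e-02 -3.2000e-01  1.3400e+01
  1.0000e-02  6.0000e-02 -5.0000e-02] [0.02 0.01 0.02 0.12 0.36 0.3  0.01 0.04 0.02]
tool-frame F [-1.00e-02  3.20e-01 -1.34e+01] axis tilt z of bar 0.0031 0.0003 rx -0.0043
```

```bash
python3 -c "
from cell import *
print(job_done())"
```

```text
the job is handed in; nothing more can be done
None
```

I handed the job in at about 24 s. The lid rests back on its stop, and the brass bar is centred in the V-blocks to within about 1 mm, still gripped and pressed straight down. The arm pushes with about 13.4 N, with under 0.5 N of sideways force, so with the bar's own weight the blocks carry about 17 N. I saw the aluminium bar still in place once the lid was open, and did not look at it or the other bench items again before handing in.

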